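# Sort the leftovers of a treatment round into their trays

## Robot

A 6-joint arm with a two-finger parallel gripper is mounted at the origin on a cart in front of the work surface, level with it; the furniture and walls round the work are solid. World frame = base frame: x ahead of the robot, y to its left, z up, the work surface at z = 0. Lengths are in m, angles in rad, forces in N, time in s.
With the tool pointing down it reaches from about 0.375 to 0.975 m from the base axis. Payload 3.8 kg.
Tool frame: the origin (TCP) lies midway between the tips of the shut fingers; the grasp point (between the pads) lies 19 mm behind it; z points along the fingers, y is the line along which they close (so a half turn about z gives the same grasp; the last joint's range is limited). The gripper opens to 85 mm and grips with 20 to 120 N. Pads are 22 mm wide; open, the fingers measure 114 mm over their backs; the gripper's body (76 mm by 85 mm) begins 54 mm behind the grasp point. The pads swing forward as they close: fully open they stand 13 mm farther back than shut.
Start: joints at [-1.158, 0.264, 1.604, -0, 1.274, -0.037], TCP at [0.293, -0.608, 0.231] pointing down, gripper open.
Joint ranges: [-2.63, 2.63], [-0.94, 2.18], [0.31, 2.57], [-1.31, 4.45], [0, 2.66], [-2.55, 2.55]. Speed limits (rad/s): [2.57, 2.57, 3.14, 3.14, 3.14, 3.14].

## Interface

Orientations are given as [roll, pitch, yaw] about the fixed x, y, z axes, in that order (R = Rz(yaw) Ry(pitch) Rx(roll)).
In Python, from cell import arm gives the robot as it stands.
- The arm moves only by the tool drive_tool, never from a script. Its argument "steps" is a list that holds one entry, the list of rows, each a list of 7 numbers: the turn, a rotation vector about the tool's x, y, z in rad, then the shift along the tool's x, y, z in m, then the finger opening in m, from 0 to 0.0854. A call has 1 to 5 rows; each row is the pose to reach, as a shift and turn from the pose commanded when the call began, along the tool's axes at that moment; what a row does not reach only later rows make up. A row lasts 1/10 s, in which the tool goes at most 50 mm and 8.59 degrees, less where a joint would pass 70% of its speed; a pose out of reach is approached as far as the arm can. A call with a gripper value outside its range is refused whole. The fingers move at their own pace and stop on an object; the grip force is fixed at half the most. Time passes only in rows, so rows that repeat a pose let the fingers close. It gives the time, the measured TCP pose, the force, the opening and the grip force at its end, in the units of the state.
- arm.sense(): the state, without advancing time (a new reading comes with each control period).
- arm.grab_frame(name): name is "side" or "top" or "wrist"; returns a dict with "img" (420x560x3 uint8, blue, green, red), "intrinsics" (3x3 intrinsics, pixels), "D" ([k1, k2, p1, p2, k3] as OpenCV has them; the pictures are not rectified), "world_from_camera" (4x4, takes a point from camera to world coordinates). Camera axes: x right, y down, z forward; pixel columns grow to the right and rows downward; lengths in m; the calibration is good to about 2 mm. A picture is of the moment at which its call begins. There is no depth.
- arm.hand_in(): hands the job in; it is judged then, once.
Trained networks look in the newest picture that a camera, given by its name, has taken for a name from the list of things; names that differ only in an ending like _2 or _b are one class to them, and where a whole thing is asked for, a point or a joint stands for the part that bears it (a point fixed in the world has none). Each returns a list of dicts, best first, with "confidence" (0 to 1); they miss things now and then, are a little off and sometimes report something else, mostly with a low value. They report only what shows in the picture. A call takes as long as a camera call. They do not tell look-alikes from the thing itself.
- arm.look_for(name, camera): "at" ([column, row] in pixels, amid what is visible of it).
The state is a dict: "t": time; "qpos": joint angles; "dq": joint speeds; "tau": joint torques, N m; "eef_pos": TCP position; "tcp_rot": TCP orientation; "ft_force": force on the tool from outside, world axes, zero at the start; "torque": the same for the moment, N m; "width": opening from 0.0 (shut) to 1.0 (fully open); "grasp_force": force on a finger pad.
Only numpy, scipy, OpenCV 4.12 (cv2) and the standard library are available. Lean on these libraries where they do the work, as an engineer would, in place of code of your own. Each camera call takes 0.05 s, during which the arm holds its last target. There are 200 camera calls.

## Task

Tidy up after the treatment round: stand the two clear-glass vials (blue and green caps) in the blue tray, one in each bay, the two brown-glass vials (red and orange caps) in the black tray, one in each bay, and the white gauze roll on its end in the yellow tray. Everything must stand upright flat on its tray's floor; set the glass vials down gently rather than dropping them, and leave the timer and the clear plastic clip where they are.

Things in the scene. Friction and masses are not known exactly. Their poses are not given: they have to be found in the camera images.
- vial_blue: Clear-glass injection vial with blue label band and a grey crimped cap with blue disc on top (seen from above). Upright cylinder, 24 mm diameter up to 46 mm, then an 18 mm cap; 54 mm tall. Loose, about 30 g. Origin: centre of the underside; z up.
- vial_green: Clear-glass injection vial with green label band and a grey crimped cap with green disc on top (seen from above). Upright cylinder, 24 mm diameter up to 46 mm, then an 18 mm cap; 54 mm tall. Loose, about 30 g. Origin: centre of the underside; z up.
- vial_red: Brown-glass injection vial with red label band and a grey crimped cap with red disc on top (seen from above). Upright cylinder, 24 mm diameter up to 46 mm, then an 18 mm cap; 54 mm tall. Loose, about 30 g. Origin: centre of the underside; z up.
- vial_orange: Brown-glass injection vial with orange label band and a grey crimped cap with orange disc on top (seen from above). Upright cylinder, 24 mm diameter up to 46 mm, then an 18 mm cap; 54 mm tall. Loose, about 30 g. Origin: centre of the underside; z up.
- gauze_roll: Plain white gauze bandage roll standing on end: upright cylinder, 52 mm diameter, 61 mm tall. Loose, about 40 g. Origin: centre of the underside; z up.
- blue_tray: Blue low tray for the clear vials, two square bays side by side along its y axis. Outside 58 mm (x) by 112 mm (y), 21 mm high over the rim; walls, divider and floor 4 mm thick (a vial in it stands 4 mm above the worktop). Bays 50 x 50 mm inside, centred at x = 0, y = +27 and -27 mm. Fixed; may be turned about z. Origin: centre of the underside; z up.
- black_tray: Black low tray for the brown vials, two square bays side by side along its y axis. Outside 58 mm (x) by 112 mm (y), 21 mm high over the rim; walls, divider and floor 4 mm thick (a vial in it stands 4 mm above the worktop). Bays 50 x 50 mm inside, centred at x = 0, y = +27 and -27 mm. Fixed; may be turned about z. Origin: centre of the underside; z up.
- yellow_tray: Yellow low square tray with one compartment, for the gauze roll. Outside 88 x 88 mm, 21 mm high over the rim; walls 4 mm, floor 4 mm thick; 80 x 80 mm inside. Fixed to the worktop. Origin: centre of the underside, below the middle of the compartment; z up; it may be turned about z.
- timer: Bystander: small white lab timer with coloured buttons, 55 mm (its x) by 62 mm (its y), 22 mm tall, loose. Must stay where it is. Origin: centre of the underside.
- clear_clip: Bystander: clear plastic cuvette clip lying flat near the front edge, with a blue insert, 20 mm (its x) by 74 mm (its y), 17 mm tall, loose. Must stay where it is. Origin: centre of the underside.
Things that resemble listed ones, but are neither listed nor needed, are in the scene too. What is shaped like the vial_red but purple is not meant.

How it is judged:
By the outcome, as a careful person would: the job done as asked, in the order asked, and still so for the second after the job is handed in, with the robot touching nothing.
It also fails if it takes over 120 s, if anything falls off the work surface, if the arm or the gripper's body presses on something with over 40 N, if the wrist force passes 120 N, or if a joint passes its speed limit or range.

## Working session

There is one attempt and no reset: what is moved stays moved. The work goes in short steps, Python scripts to look and compute and a tool call to move; the robot and the scene stay as the last step left them, time stands still between calls to the robot, and variables do not carry over. Pictures are saved under pics/ and viewed, at most 14 in all, crops included, and the job is handed in when it is done.

Besides the shell and the picture viewer there is one more tool, called in YAML: its name, and indented under it one key for each argument. drive_tool: Moves the arm, as the interface text tells. Its arguments: {"type":"object","properties":{"steps":{"type":"array"}},"required":["steps"]}

```bash
ls; mkdir -p pics; python3 - <<'E'
from cell import arm
import cv2
s=arm.sense(); print(s)
for n in ("top","side"):
    f=arm.grab_frame(n); cv2.imwrite(f"pics/{n}0.png",f["img"]); print(n,f["intrinsics"],f["D"],f["world_from_camera"])
    for o in "vial_blue vial_green vial_red vial_orange gauze_roll blue_tray black_tray yellow_tray timer clear_clip".split():
        print(o,[( [round(v) for v in d["at"]],round(d["confidence"],2)) for d in arm.look_for(o,n)])
E
```

```text
pics
{'t': 0.0, 'qpos': array([-1.15791111e+00,  2.64784253e-01,  1.60533645e+00,  2.02653437e-05,
        1.27368065e+00, -3.68978753e-02]), 'dq': array([-0.00090451, -0.00039833, -0.00057509, -0.00077407, -0.0008916 ,
       -0.00126524]), 'tau': array([-4.14873784e-04, -5.15111017e+01, -3.67312896e+01,  1.97238330e-05,
        1.28268194e-02,  4.46629315e-05]), 'eef_pos': array([ 0.29319241, -0.60721628,  0.22996133]), 'tcp_rot': array([-3.13938617e+00, -1.00829060e-04,  4.49777029e-01]), 'ft_force': array([-0.64731613,  0.2117975 , -1.06541026]), 'torque': array([ 0.05258618, -0.0020274 ,  0.01189205]), 'grasp_force': 0.0, 'width': 0.9971208564531275}
top [[432.19139276   0.         278.33607736]
 [  0.         432.19139276 201.69600585]
 [  0.           0.           1.        ]] [0.00650607 0.         0.         0.         0.        ] [[-0.00330857 -0.98981521  0.14231969  0.30864676]
 [-0.9999879   0.00379303  0.00313285  0.09364515]
 [-0.00364076 -0.1423076  -0.98981579  0.9348844 ]
 [ 0.          0.          0.          1.        ]]
vial_blue [([252, 209], 0.49)]
vial_green [
[... 418 characters left out ...]
[  0.         491.20461149 212.5378272 ]
 [  0.           0.           1.        ]] [0.01161811 0.         0.         0.         0.        ] [[ 0.99705749  0.04626595 -0.06112141  0.50362036]
 [ 0.07656284 -0.64062532  0.76402705 -0.72851115]
 [-0.00380749 -0.76645852 -0.64228252  0.72819387]
 [ 0.          0.          0.          1.        ]]
vial_blue [([264, 196], 0.57)]
vial_green [([312, 160], 0.73), ([276, 155], 0.69), ([259, 261], 0.47)]
vial_red [([252, 299], 0.88), ([225, 325], 0.56)]
vial_orange [([273, 170], 0.54)]
gauze_roll []
blue_tray [([308, 291], 0.86)]
black_tray [([311, 159], 0.85)]
yellow_tray [([314, 194], 0.67)]
timer [([276, 155], 0.71)]
clear_clip [([243, 174], 0.46)]
```

```bash
python3 - <<'E'
import cv2
a=cv2.imread("pics/top0.png")[125:275,90:470]
cv2.imwrite("pics/top0c.png",cv2.resize(a,None,fx=2.1,fy=2.1,interpolation=cv2.INTER_CUBIC))
a=cv2.imread("pics/side0.png")[120:360,190:390]
cv2.imwrite("pics/side0c.png",cv2.resize(a,None,fx=2.5,fy=2.5,interpolation=cv2.INTER_CUBIC))
E
```

```text
(no output)
```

View pics/top0c.png

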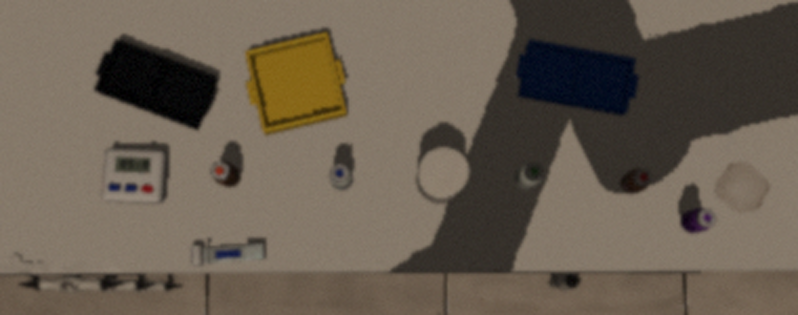

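View pics/side0c.png

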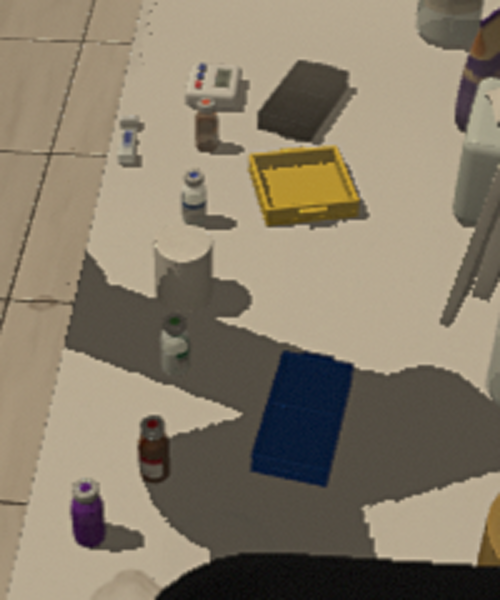

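View pics/top0.png

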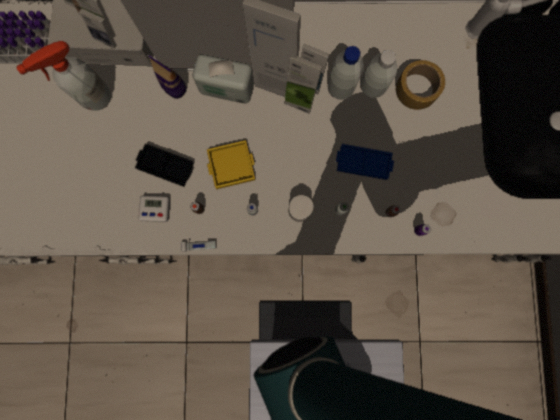

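The top view shows the vials, left to right at px: orange/red cap (197,207), blue (252,206), green (343,208), brown (392,210). The purple decoy is at (422,229) and the gauze at (300,207). The trays are black (166,165), yellow (232,164) and blue (366,161).

```bash
cat > h.py <<'E'
import cv2, numpy as np
def p2w(f,px,z):
    px=np.array(px,float).reshape(-1,1,2)
    n=cv2.undistortPoints(px,f["intrinsics"],np.array(f["D"])).reshape(-1,2)
    T=np.array(f["world_from_camera"]); d=np.c_[n,np.ones(len(n))]@T[:3,:3].T; o=T[:3,3]
    return (o+d*((z-o[2])/d[:,2])[:,None])[:,:2]
E
python3 - <<'E'
from cell import arm
from h import *
f=arm.grab_frame("top"); im=f["img"]; hsv=cv2.cvtColor(im,cv2.COLOR_BGR2HSV)
H,S,V=[hsv[...,i].astype(int) for i in range(3)]
yel=(abs(H-23)<8)&(S>140)
blu=(abs(H-112)<14)&(S>150)
blk=(V<45)
def blob(m,c,r=40):
    w=np.zeros(m.shape,np.uint8); w[c[1]-r:c[1]+r,c[0]-r:c[0]+r]=1
    m=cv2.morphologyEx((m*w).astype(np.uint8),cv2.MORPH_OPEN,np.ones((3,3)))
    c=max(cv2.findContours(m,0,1)[0],key=cv2.contourArea); return c.reshape(-1,2)
for n,m,c in (("blue",blu,(366,161)),("black",blk,(166,165)),("yellow",yel,(232,164))):
    k=blob(m,c); w=p2w(f,k,0.021)*1000
    (cx,cy),(a,b),t=cv2.minAreaRect(w.astype(np.float32)); print(n,k.min(0),k.max(0),"ctr",cx,cy,a,b,t)
crop=lambda c:print(c)
# gauze top
k=cv2.HoughCircles(cv2.cvtColor(im[180:235,275:325],cv2.COLOR_BGR2GRAY),cv2.HOUGH_GRADIENT,1,30,param1=60,param2=8,minRadius=10,maxRadius=16)
print("gauze circ",k[0][:2]+[275,180,0]); print(p2w(f,k[0][:1,:2]+[275,180],.061)*1000)
for n,c in (("L",(197,207)),("blue",(252,206)),("green",(343,208)),("R",(392,210)),("timer",(153,207)),("clip",(198,244)),("purple",(422,229))):
    print(n,p2w(f,[c],.054)*1000)
t=cv2.resize(np.hstack([im[190:226,c-20:c+20] for c in (197,252,300,343,392)]),None,fx=4,fy=4,interpolation=cv2.INTER_NEAREST)
cv2.imwrite("pics/caps.png",cv2.convertScaleAbs(t,alpha=1.5))
E
```

```text
blue [337 145] [392 177] ctr 527.3758544921875 -89.68172454833984 119.95870971679688 58.28321838378906 79.07901763916016
black [136 144] [192 184] ctr 523.853271484375 343.4885559082031 122.59955596923828 60.01048278808594 68.7940673828125
yellow [207 140] [254 188] ctr 523.5075073242188 199.85862731933594 91.3410415649414 99.52344512939453 13.527008056640625
gauze circ [[301.5 206.5  12. ]]
[[424.21992919  49.21054416]]
L [[424.92521883 263.73490702]]
blue [[426.56877634 150.62601206]]
green [[421.71728915 -36.30524401]]
R [[ 417.20772093 -136.58637011]]
timer [[425.27137781 354.23459104]]
clip [[349.11097288 259.91275469]]
purple [[ 378.00250712 -195.97365443]]
```

View pics/caps.png

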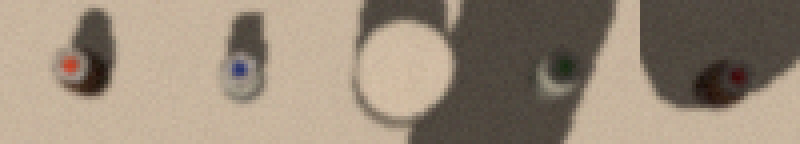

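The close-up fixes the cap centres: orange (194.5,206.5), blue (251.7,207.5), gauze (301,207), green (344.2,206.5), red (396,209). I'll place them in the order listed, starting with the blue vial.

drive_tool:
  steps:
    - [[0,0,-1.12,0.34,-0.343,0.05,0.06],[0,0,-1.12,0.34,-0.343,0.05,0.06],[0,0,-1.12,0.34,-0.343,0.05,0.06],[0,0,-1.12,0.34,-0.343,0.05,0.06],[0,0,-1.12,0.34,-0.343,0.05,0.06]]

```text
t: 1.65
eef_pos: [0.3746, -0.371, 0.2055]
tcp_rot: [3.141, 0.0, 1.205]
ft_force: [0.9, 0.2, -0.1]
width: 0.704
grasp_force: 0.0
```

drive_tool:
  steps:
    - [[0,0,-0.366,0.505,-0.12,0.05,0.06],[0,0,-0.366,0.505,-0.12,0.05,0.06],[0,0,-0.366,0.505,-0.12,0.05,0.06],[0,0,-0.366,0.505,-0.12,0.05,0.06],[0,0,-0.366,0.505,-0.12,0.05,0.06]]

```text
t: 2.15
eef_pos: [0.4085, -0.1244, 0.1818]
tcp_rot: [3.14, 0.0, 1.565]
ft_force: [1.3, 0.1, 0.3]
width: 0.71
grasp_force: 0.0
```

drive_tool:
  steps:
    - [[0,0,-0.006,0.274,0.015,0.05,0.06],[0,0,-0.006,0.274,0.015,0.05,0.06],[0,0,-0.006,0.274,0.015,0.05,0.06],[0,0,-0.006,0.274,0.015,0.05,0.06],[0,0,-0.006,0.274,0.015,0.05,0.06]]

```text
t: 2.65
eef_pos: [0.4232, 0.1214, 0.137]
tcp_rot: [3.14, -0.0, 1.572]
ft_force: [0.7, -0.4, 0.2]
width: 0.701
grasp_force: 0.0
```

```bash
python3 - <<'E'
from cell import arm
from h import *
f=arm.grab_frame("wrist"); s=arm.sense(); print(s["eef_pos"],s["tcp_rot"])
print(np.round(f["world_from_camera"],3))
cv2.imwrite("pics/w1.png",f["img"])
for o in("vial_blue","vial_red","vial_green"):
  for d in arm.look_for(o,"wrist"): print(o,d, p2w(f,[d["at"]],.04)*1000)
E
```

```text
[0.42248223 0.12800519 0.13587494] [ 3.14135512 -0.00547945  1.57536081]
[[ 1.     0.001  0.002  0.423]
 [ 0.001 -0.951 -0.31   0.2  ]
 [ 0.002  0.31  -0.951  0.279]
 [ 0.     0.     0.     1.   ]]
vial_blue {'at': [284.3, 163.7], 'confidence': 0.92} [[428.81927664 154.44872262]]
vial_green {'at': [278.2, 367.5], 'confidence': 0.82} [[424.99292154 -20.9927741 ]]
```

View pics/w1.png

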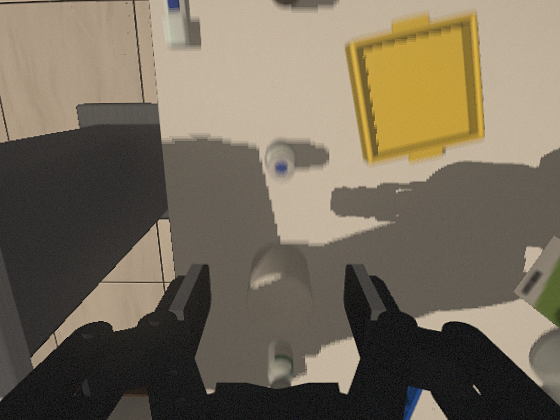

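The wrist view shows the blue cap at (281,168) and the yellow tray at upper right, with nothing else near the vial. The wrist estimate of the cap gives a cross-check.

```bash
python3 - <<'E'
from cell import arm
from h import *
f=arm.grab_frame("wrist"); s=arm.sense(); print(s["eef_pos"],s["tcp_rot"],s["dq"].round(3))
for o in("vial_blue",):
  for d in arm.look_for(o,"wrist"): print(o,d)
print(p2w(f,[(281,168)],.054)*1000, p2w(f,[(284,164)],.03)*1000)
print("yellow corners outer",p2w(f,[(346,44),(477,13),(485,135),(370,164)],.021)*1000)
E
```

```text
[0.42305309 0.11929181 0.13682586] [-3.14148951e+00  5.83879942e-04  1.57342317e+00] [-0.041 -0.009  0.    -0.     0.001  0.003]
vial_blue {'at': [283.1, 158.2], 'confidence': 0.84}
[[425.62755407 153.26201294]] [[428.04977841 151.27619818]]
yellow corners outer [[469.38866116 232.22822659]
 [556.47922591 253.131342  ]
 [576.04445618 172.34573274]
 [492.48334306 149.94988933]]
```

drive_tool:
  steps:
    - [[0,0,0,0.032,0.002,0.02,0.06],[0,0,0,0.032,0.002,0.06,0.06],[0,0,0,0.032,0.002,0.06,0.06]]

```text
t: 3.25
eef_pos: [0.4215, 0.1488, 0.0728]
tcp_rot: [-3.133, 0.003, 1.57]
ft_force: [-1.3, 0.3, -0.2]
width: 0.704
grasp_force: 0.0
```

drive_tool:
  steps:
    - [[0,0,0,0.002,0.003,0.03,0.06],[0,0,0,0.002,0.003,0.05,0.06],[0,0,0,0.002,0.003,0.05,0.02],[0,0,0,0.002,0.003,0.05,0.015],[0,0,0,0.002,0.003,0.05,0.015]]

```text
t: 3.75
eef_pos: [0.4297, 0.153, 0.0286]
tcp_rot: [3.139, -0.001, 1.57]
ft_force: [-1.1, -0.4, 1.6]
width: 0.228
grasp_force: 57.8
```

drive_tool:
  steps:
    - [[0,0,0,0,0,0,0.015],[0,0,0,0,0,0,0.015],[0,0,0,0,0,0,0.015]]

```text
t: 4.05
eef_pos: [0.4297, 0.1534, 0.0285]
tcp_rot: [3.138, -0.0, 1.572]
ft_force: [0.5, -3.5, 6.8]
width: 0.231
grasp_force: 58.3
```

drive_tool:
  steps:
    - [[0,0,0,0,0,0,0.05],[0,0,0,0,0,0,0.05],[0,0,0,0,0,0,0.05],[0,0,0,0,0,0,0.05]]

```text
t: 4.45
eef_pos: [0.4279, 0.1533, 0.0266]
tcp_rot: [-3.141, 0.0, 1.572]
ft_force: [1.3, -0.0, -0.2]
width: 0.585
grasp_force: 0.0
```

```bash
python3 - <<'E'
from cell import arm
from h import *
s=arm.sense(); print(s["eef_pos"],s["width"])
f=arm.grab_frame("wrist"); s=arm.sense(); print(s["eef_pos"],s["ft_force"])
f=arm.grab_frame("wrist"); s=arm.sense(); print(s["eef_pos"])
cv2.imwrite("pics/w2.png",f["img"][100:420,130:430])
E
```

```text
[0.42786339 0.15334322 0.02657873] 0.5848162870218712
[0.42785924 0.15331921 0.0265544 ] [ 0.19201594  0.16024397 -0.40176178]
[0.42792027 0.15333684 0.02657916]
```

View pics/w2.png

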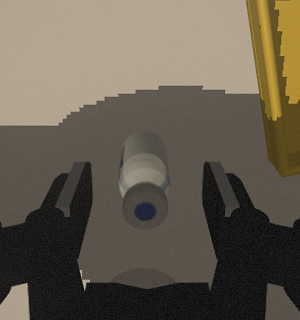

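The vial is still upright, centred between the fingers. The first grip was on its cap, so I'll regrip about 9 mm lower.

drive_tool:
  steps:
    - [[0,0,0,0,-0.001,0.009,0.05],[0,0,0,0,-0.001,0.009,0.05],[0,0,0,0,-0.001,0.009,0.015],[0,0,0,0,-0.001,0.009,0.015],[0,0,0,0,-0.001,0.009,0.015]]

```text
t: 5.05
eef_pos: [0.4273, 0.1534, 0.0179]
tcp_rot: [3.141, -0.0, 1.572]
ft_force: [0.6, -0.2, -0.4]
width: 0.242
grasp_force: 58.6
```

drive_tool:
  steps:
    - [[0,0,0,0,0,0,0.015],[0,0,0,0,0,0,0.015]]

```text
t: 5.25
eef_pos: [0.4272, 0.1533, 0.0178]
tcp_rot: [3.141, -0.0, 1.572]
ft_force: [0.0, -0.2, -0.4]
width: 0.242
grasp_force: 58.7
```

drive_tool:
  steps:
    - [[0,0,0,0,0,-0.03,0.015],[0,0,0,0,0,-0.07,0.015],[0,0,0,-0.03,0.02,-0.1,0.015],[0,0,0,-0.07,0.035,-0.1,0.015],[0,0,0,-0.11,0.055,-0.1,0.015]]

```text
t: 5.75
eef_pos: [0.4837, 0.0426, 0.1198]
tcp_rot: [3.138, -0.0, 1.574]
ft_force: [0.1, 0.2, -0.9]
width: 0.24
grasp_force: 58.8
```

```bash
python3 - <<'E'
from cell import arm
from h import *
f=arm.grab_frame("wrist"); s=arm.sense(); print(s["eef_pos"],s["tcp_rot"],s["width"])
cv2.imwrite("pics/w3.png",f["img"])
E
```

```text
[0.48671648 0.03701276 0.11959947] [3.13518551 0.00417535 1.57118127] 0.24415847439984723
```

View pics/w3.png

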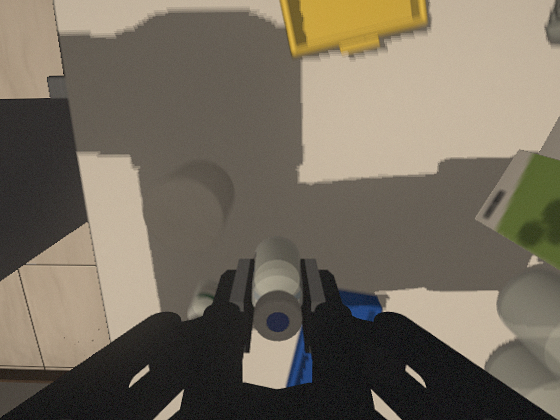

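The blue vial is held upright between the pads, with the blue tray ahead at about (350,300).

drive_tool:
  steps:
    - [[0,0,0,-0.04,0.02,0,0.015],[0,0,0,-0.08,0.035,0,0.015],[0,0,0,-0.106,0.05,0.01,0.015],[0,0,0,-0.106,0.05,0.05,0.015],[0,0,0,-0.106,0.05,0.06,0.015]]

```text
t: 6.3
eef_pos: [0.5294, -0.0629, 0.0541]
tcp_rot: [-3.135, -0.001, 1.57]
ft_force: [-0.9, -0.5, -1.2]
width: 0.241
grasp_force: 58.9
```

drive_tool:
  steps:
    - [[0,0,0,0,0,0.01,0.015],[0,0,0,0,0,0.01,0.015]]

```text
t: 6.5
eef_pos: [0.5309, -0.0617, 0.0465]
tcp_rot: [-3.138, -0.001, 1.573]
ft_force: [-0.6, -1.1, -0.2]
width: 0.242
grasp_force: 58.9
```

drive_tool:
  steps:
    - [[0,0,0,0,0,0.008,0.015],[0,0,0,0,0,0.016,0.015],[0,0,0,0,0,0.021,0.015],[0,0,0,0,0,0.023,0.015],[0,0,0,0,0,0.023,0.015]]

```text
t: 7.0
eef_pos: [0.5321, -0.0625, 0.0245]
tcp_rot: [-3.141, -0.0, 1.572]
ft_force: [-0.1, -1.0, -0.2]
width: 0.238
grasp_force: 58.9
```

drive_tool:
  steps:
    - [[0,0,0,0,0,0.001,0.015],[0,0,0,0,0,0.002,0.015],[0,0,0,0,0,0.0025,0.015],[0,0,0,0,0,0.0025,0.015]]

```text
t: 7.4
eef_pos: [0.5324, -0.0626, 0.0223]
tcp_rot: [3.142, -0.0, 1.572]
ft_force: [-0.4, -0.4, -0.8]
width: 0.238
grasp_force: 58.9
```

drive_tool:
  steps:
    - [[0,0,0,0,0,0.0005,0.015],[0,0,0,0,0,0.001,0.015],[0,0,0,0,0,0.001,0.015]]

```text
t: 7.7
eef_pos: [0.5325, -0.0627, 0.0218]
tcp_rot: [3.141, 0.0, 1.572]
ft_force: [-1.2, -0.2, 4.0]
width: 0.24
grasp_force: 59.4
```

Contact at TCP z 0.0218, as computed. I'll release, rise, and go on to the green vial.

drive_tool:
  steps:
    - [[0,0,0,0,0,0,0.03],[0,0,0,0,0,0,0.045],[0,0,0,0,0,-0.01,0.05],[0,0,0,0,0,-0.05,0.05],[0,0,0,0,0,-0.095,0.05]]

```text
t: 8.2
eef_pos: [0.5304, -0.0623, 0.1157]
tcp_rot: [-3.137, -0.001, 1.572]
ft_force: [1.3, 0.1, 1.5]
width: 0.583
grasp_force: 0.0
```

drive_tool:
  steps:
    - [[0,0,0,0.02,-0.04,0,0.05],[0,0,0,0.023,-0.08,0,0.05],[0,0,0,0.023,-0.107,0,0.05],[0,0,0,0.023,-0.107,0,0.05],[0,0,0,0.023,-0.107,0,0.05]]

```text
t: 8.7
eef_pos: [0.4257, -0.0397, 0.117]
tcp_rot: [3.139, 0.0, 1.572]
ft_force: [-0.2, -0.4, 0.2]
width: 0.589
grasp_force: 0.0
```

```bash
python3 - <<'E'
from cell import arm
from h import *
f=arm.grab_frame("wrist"); s=arm.sense(); print(s["eef_pos"],s["tcp_rot"],s["width"])
cv2.imwrite("pics/w4.png",f["img"])
for d in arm.look_for("vial_green","wrist"): print(d, p2w(f,[d["at"]],.035)*1000)
E
```

```text
[ 0.42648627 -0.03984078  0.11717928] [3.13907340e+00 2.83510686e-04 1.57166061e+00] 0.5884692865245158
{'at': [276.4, 209.7], 'confidence': 0.74} [[425.879478   -35.25819708]]
```

View pics/w4.png

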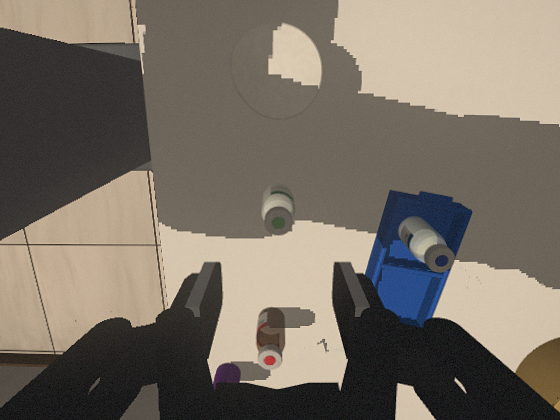

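The blue vial stands in its bay. The green cap is at (278,222), straight below the tool.

drive_tool:
  steps:
    - [[0,0,0,0.001,0,0.04,0.05],[0,0,0,0.001,0,0.075,0.05],[0,0,0,0.001,0,0.098,0.05],[0,0,0,0.001,0,0.099,0.05],[0,0,0,0.001,0,0.099,0.05]]

```text
t: 9.3
eef_pos: [0.4259, -0.0388, 0.0172]
tcp_rot: [-3.14, -0.0, 1.572]
ft_force: [0.3, -0.1, -0.1]
width: 0.584
grasp_force: 0.0
```

drive_tool:
  steps:
    - [[0,0,0,0,0,0,0.015],[0,0,0,0,0,0,0.015],[0,0,0,0,0,0,0.015],[0,0,0,0,0,0,0.015],[0,0,0,0,0,0,0.015]]

```text
t: 9.8
eef_pos: [0.4273, -0.039, 0.0191]
tcp_rot: [3.138, 0.001, 1.572]
ft_force: [-1.0, -0.1, 6.9]
width: 0.236
grasp_force: 58.9
```

drive_tool:
  steps:
    - [[0,0,0,0,0,-0.03,0.015],[0,0,0,0,0,-0.07,0.015],[0,0,0,-0.03,0.03,-0.08,0.015],[0,0,0,-0.06,0.06,-0.08,0.015],[0,0,0,-0.077,0.095,-0.08,0.015]]

```text
t: 10.3
eef_pos: [0.5219, -0.1175, 0.0993]
tcp_rot: [3.138, 0.001, 1.571]
ft_force: [0.5, 0.1, -0.4]
width: 0.238
grasp_force: 59.0
```

drive_tool:
  steps:
    - [[0,0,0,0,0,0,0.015],[0,0,0,0,0,0.04,0.015],[0,0,0,0,0,0.06,0.015],[0,0,0,0,0,0.067,0.015],[0,0,0,0,0,0.067,0.015]]

```text
t: 10.8
eef_pos: [0.5189, -0.115, 0.0293]
tcp_rot: [-3.139, -0.001, 1.572]
ft_force: [-0.3, 0.1, 0.6]
width: 0.235
grasp_force: 59.0
```

drive_tool:
  steps:
    - [[0,0,0,0,0.002,0.002,0.015],[0,0,0,0,0.002,0.004,0.015],[0,0,0,0,0.002,0.0055,0.015],[0,0,0,0,0.002,0.0055,0.015]]

```text
t: 11.2
eef_pos: [0.5228, -0.1157, 0.0253]
tcp_rot: [3.141, 0.0, 1.572]
ft_force: [-0.1, -0.7, -1.0]
width: 0.234
grasp_force: 59.0
```

drive_tool:
  steps:
    - [[0,0,0,0,0,0.001,0.015],[0,0,0,0,0,0.002,0.015],[0,0,0,0,0,0.002,0.015]]

```text
t: 11.5
eef_pos: [0.5226, -0.1157, 0.0232]
tcp_rot: [3.141, 0.0, 1.572]
ft_force: [-1.4, 0.8, 2.9]
width: 0.234
grasp_force: 59.4
```

drive_tool:
  steps:
    - [[0,0,0,0,0,0,0.03],[0,0,0,0,0,0,0.045],[0,0,0,0,0,-0.01,0.05],[0,0,0,0,0,-0.05,0.05],[0,0,0,0,0,-0.094,0.05]]

```text
t: 12.0
eef_pos: [0.5206, -0.1151, 0.1164]
tcp_rot: [-3.137, -0.001, 1.572]
ft_force: [0.4, -0.6, 0.5]
width: 0.586
grasp_force: 0.0
```

drive_tool:
  steps:
    - [[0,0,0,-0.02,-0.04,0,0.05],[0,0,0,-0.029,-0.08,0,0.05],[0,0,0,-0.029,-0.103,0,0.05],[0,0,0,-0.029,-0.103,0,0.05],[0,0,0,-0.029,-0.103,0,0.05]]

```text
t: 12.5
eef_pos: [0.4198, -0.1449, 0.1175]
tcp_rot: [3.14, 0.001, 1.571]
ft_force: [1.2, -0.1, -0.8]
width: 0.585
grasp_force: 0.0
```

```bash
python3 - <<'E'
from cell import arm
from h import *
f=arm.grab_frame("wrist"); s=arm.sense(); print(s["eef_pos"],s["tcp_rot"],s["width"])
cv2.imwrite("pics/w5.png",f["img"])
for d in arm.look_for("vial_red","wrist"): print(d, p2w(f,[d["at"]],.035)*1000)
E
```

```text
[ 0.42047593 -0.14497868  0.11759625] [3.13949989e+00 6.59775575e-04 1.57158428e+00] 0.5842974266291834
{'at': [226.5, 283.1], 'confidence': 0.75} [[ 383.6106621  -197.02784819]]
{'at': [276.4, 211.9], 'confidence': 0.74} [[ 419.99387696 -142.244608  ]]
```

View pics/w5.png

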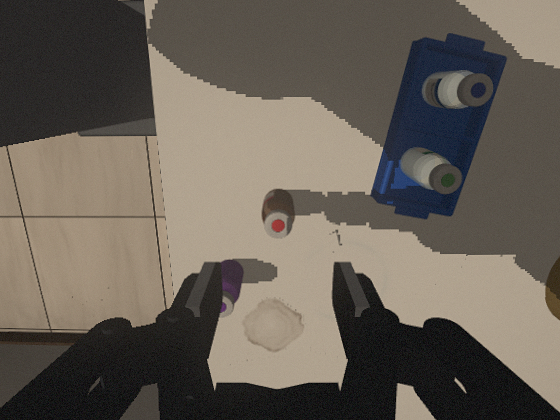

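Both clear vials stand in the blue tray's bays. The red cap is at (278,226), centred under the tool, and the purple decoy at (225,290) is clear of the fingers.

drive_tool:
  steps:
    - [[0,0,0,0,0,0.04,0.042],[0,0,0,0,0,0.075,0.042],[0,0,0,0,0,0.098,0.042],[0,0,0,0,0,0.099,0.042],[0,0,0,0,0,0.099,0.042]]

```text
t: 13.1
eef_pos: [0.42, -0.1446, 0.0177]
tcp_rot: [-3.141, -0.0, 1.572]
ft_force: [0.2, -0.1, 0.6]
width: 0.491
grasp_force: 0.0
```

drive_tool:
  steps:
    - [[0,0,0,0,0,0,0.015],[0,0,0,0,0,0,0.015],[0,0,0,0,0,0,0.015],[0,0,0,0,0,0,0.015]]

```text
t: 13.5
eef_pos: [0.4215, -0.1454, 0.0196]
tcp_rot: [3.137, 0.001, 1.572]
ft_force: [0.1, 0.9, 6.4]
width: 0.235
grasp_force: 59.2
```

drive_tool:
  steps:
    - [[0,0,0,0,0,-0.03,0.015],[0,0,0,0,0,-0.07,0.015],[0,0,0,0.03,0.015,-0.1,0.015],[0,0,0,0.07,0.03,-0.1,0.015],[0,0,0,0.11,0.04,-0.1,0.015]]

```text
t: 14.0
eef_pos: [0.4616, -0.0341, 0.1203]
tcp_rot: [3.136, 0.001, 1.57]
ft_force: [0.4, 0.4, -0.9]
width: 0.236
grasp_force: 58.9
```

drive_tool:
  steps:
    - [[0,0,0,0.045,0.01,0,0.015],[0,0,0,0.09,0.02,0,0.015],[0,0,0,0.135,0.03,0,0.015],[0,0,0,0.18,0.04,0,0.015],[0,0,0,0.225,0.05,0,0.015]]

```text
t: 14.5
eef_pos: [0.5091, 0.1923, 0.1182]
tcp_rot: [3.141, -0.0, 1.572]
ft_force: [0.9, -1.1, 0.3]
width: 0.233
grasp_force: 58.9
```

drive_tool:
  steps:
    - [[0,0,0,0.045,0.005,0,0.015],[0,0,0,0.09,0.01,0,0.015],[0,0,0,0.135,0.015,0,0.015],[0,0,0,0.17,0.02,0,0.015],[0,0,0,0.17,0.02,0,0.015]]

```text
t: 15.0
eef_pos: [0.5293, 0.3649, 0.1183]
tcp_rot: [3.14, -0.002, 1.576]
ft_force: [0.0, -0.4, -0.3]
width: 0.242
grasp_force: 58.9
```

```bash
python3 - <<'E'
from cell import arm
from h import *
f=arm.grab_frame("wrist"); s=arm.sense(); print(s["eef_pos"],s["tcp_rot"],s["width"])
cv2.imwrite("pics/w6.png",f["img"])
E
```

```text
[0.52876355 0.36245928 0.11785943] [ 3.14117199e+00 -2.65491659e-04  1.57483833e+00] 0.2336028286762929
```

View pics/w6.png

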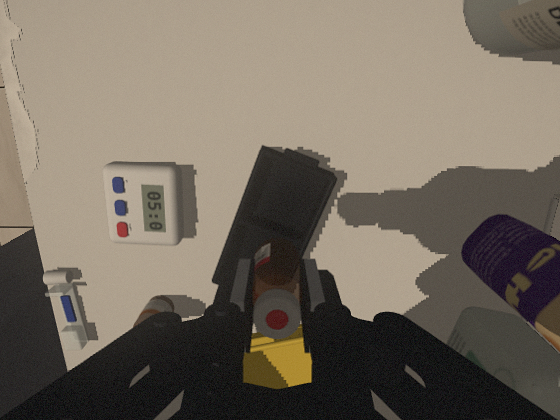

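The black tray shows its far end at (263,147)–(338,178) and its divider near (250,218). I'll check the far bay's position.

```bash
python3 - <<'E'
from cell import arm
from h import *
f=arm.grab_frame("wrist")
im=cv2.convertScaleAbs(f["img"][130:300,200:350],alpha=2.5)
cv2.imwrite("pics/bk.png",cv2.resize(im,None,fx=3,fy=3))
print(p2w(f,[(263,147),(338,178),(213,279),(292,198)],.021)*1000, arm.sense()["eef_pos"])
E
```

```text
[[519.5619702  406.96851651]
 [571.89529619 385.5810395 ]
 [480.06611045 305.44151913]
 [539.92230849 370.8517373 ]] [0.52845696 0.36080188 0.11754929]
```

View pics/bk.png

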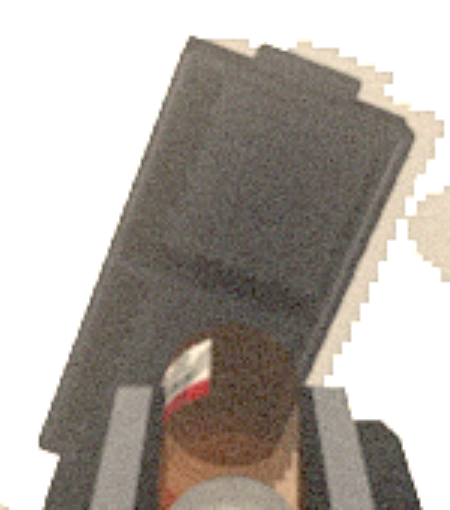

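The corners give the far bay at (0.535, 0.369), which agrees with the first estimate. Lowering the red vial.

drive_tool:
  steps:
    - [[0,0,0,0.008,0.006,0,0.015],[0,0,0,0.008,0.006,0.03,0.015],[0,0,0,0.008,0.006,0.065,0.015],[0,0,0,0.008,0.006,0.087,0.015],[0,0,0,0.008,0.006,0.087,0.015]]

```text
t: 15.6
eef_pos: [0.5321, 0.3652, 0.0265]
tcp_rot: [-3.135, 0.005, 1.57]
ft_force: [0.2, -0.6, -0.7]
width: 0.234
grasp_force: 58.9
```

drive_tool:
  steps:
    - [[0,0,0,0,0,0.001,0.015],[0,0,0,0,0,0.001,0.015],[0,0,0,0,0,0.001,0.015]]

```text
t: 15.9
eef_pos: [0.5365, 0.3691, 0.032]
tcp_rot: [3.138, -0.002, 1.571]
ft_force: [-1.3, 0.7, -0.5]
width: 0.238
grasp_force: 58.9
```

drive_tool:
  steps:
    - [[0,0,0,0,0,0.002,0.015],[0,0,0,0,0,0.004,0.015],[0,0,0,0,0,0.005,0.015],[0,0,0,0,0,0.005,0.015]]

```text
t: 16.3
eef_pos: [0.5346, 0.3683, 0.0245]
tcp_rot: [-3.141, 0.0, 1.572]
ft_force: [0.5, 0.1, -0.3]
width: 0.233
grasp_force: 58.9
```

drive_tool:
  steps:
    - [[0,0,0,0,0,0.0005,0.015],[0,0,0,0,0,0.001,0.015],[0,0,0,0,0,0.0015,0.015],[0,0,0,0,0,0.0015,0.015]]

```text
t: 16.7
eef_pos: [0.5349, 0.3685, 0.0237]
tcp_rot: [-3.142, -0.0, 1.572]
ft_force: [-2.4, -0.4, 4.0]
width: 0.24
grasp_force: 59.4
```

drive_tool:
  steps:
    - [[0,0,0,0,0,0,0.03],[0,0,0,0,0,0,0.045],[0,0,0,0,0,-0.01,0.05],[0,0,0,0,0,-0.05,0.05],[0,0,0,0,0,-0.094,0.05]]

```text
t: 17.2
eef_pos: [0.5334, 0.3674, 0.1164]
tcp_rot: [-3.138, 0.003, 1.572]
ft_force: [1.4, -0.1, -0.1]
width: 0.583
grasp_force: 0.0
```

drive_tool:
  steps:
    - [[0,0,0,-0.03,-0.033,0,0.05],[0,0,0,-0.06,-0.066,0,0.05],[0,0,0,-0.099,-0.109,0,0.05],[0,0,0,-0.099,-0.109,0,0.05],[0,0,0,-0.099,-0.109,0,0.05]]

```text
t: 17.7
eef_pos: [0.4247, 0.2683, 0.1175]
tcp_rot: [3.142, -0.0, 1.571]
ft_force: [-0.1, 0.1, 1.0]
width: 0.586
grasp_force: 0.0
```

```bash
python3 - <<'E'
from cell import arm
from h import *
f=arm.grab_frame("wrist"); s=arm.sense(); print(s["eef_pos"],s["tcp_rot"],s["width"])
cv2.imwrite("pics/w7.png",f["img"])
for d in arm.look_for("vial_orange","wrist"): print(d, p2w(f,[d["at"]],.035)*1000)
E
```

```text
[0.42659996 0.26954788 0.11824917] [ 3.13943898e+00 -1.31782540e-03  1.57140639e+00] 0.5890323919935245
{'at': [282.5, 210.5], 'confidence': 0.62} [[428.92588913 272.0344938 ]]
```

View pics/w7.png

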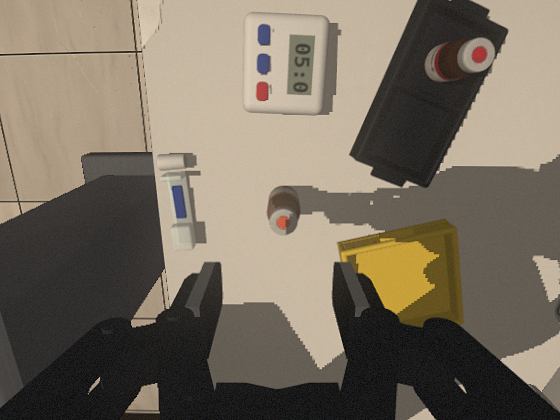

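The red vial stands in the black tray and the orange cap is at (283,222) below the tool. The clip, timer and yellow tray are clear of the fingers.

drive_tool:
  steps:
    - [[0,0,0,0.001,0.001,0.04,0.042],[0,0,0,0.001,0.001,0.075,0.042],[0,0,0,0.001,0.001,0.098,0.042],[0,0,0,0.001,0.001,0.1,0.042],[0,0,0,0.001,0.001,0.1,0.042]]

```text
t: 18.3
eef_pos: [0.4281, 0.2712, 0.0172]
tcp_rot: [-3.141, 0.0, 1.572]
ft_force: [-0.0, 0.8, 0.1]
width: 0.492
grasp_force: 0.0
```

drive_tool:
  steps:
    - [[0,0,0,0,0,0,0.015],[0,0,0,0,0,0,0.015],[0,0,0,0,0,0,0.015],[0,0,0,0,0,0,0.015]]

```text
t: 18.7
eef_pos: [0.4291, 0.2715, 0.0193]
tcp_rot: [3.137, -0.002, 1.572]
ft_force: [0.4, 0.6, 6.9]
width: 0.238
grasp_force: 59.2
```

drive_tool:
  steps:
    - [[0,0,0,0,0,-0.03,0.015],[0,0,0,0,0,-0.07,0.015],[0,0,0,0.015,0.03,-0.08,0.015],[0,0,0,0.03,0.06,-0.08,0.015],[0,0,0,0.0475,0.086,-0.08,0.015]]

```text
t: 19.2
eef_pos: [0.5145, 0.3184, 0.0988]
tcp_rot: [3.139, -0.001, 1.571]
ft_force: [0.1, -0.6, -0.5]
width: 0.239
grasp_force: 58.9
```

drive_tool:
  steps:
    - [[0,0,0,0,0,0,0.015],[0,0,0,0,0,0.04,0.015],[0,0,0,0,0,0.06,0.015],[0,0,0,0,0,0.068,0.015],[0,0,0,0,0,0.068,0.015]]

```text
t: 19.7
eef_pos: [0.5111, 0.3168, 0.0277]
tcp_rot: [-3.138, 0.002, 1.572]
ft_force: [-0.7, 0.1, -0.5]
width: 0.239
grasp_force: 59.0
```

drive_tool:
  steps:
    - [[0,0,0,0,0,0.001,0.015],[0,0,0,0,0,0.002,0.015],[0,0,0,0,0,0.002,0.015]]

```text
t: 20.0
eef_pos: [0.5139, 0.3184, 0.0286]
tcp_rot: [3.14, -0.001, 1.572]
ft_force: [-0.3, 0.2, -1.1]
width: 0.237
grasp_force: 59.0
```

drive_tool:
  steps:
    - [[0,0,0,0,0,0.0015,0.015],[0,0,0,0,0,0.003,0.015],[0,0,0,0,0,0.004,0.015],[0,0,0,0,0,0.004,0.015]]

```text
t: 20.4
eef_pos: [0.513, 0.3179, 0.0234]
tcp_rot: [-3.142, -0.0, 1.572]
ft_force: [-0.5, -1.2, 1.3]
width: 0.24
grasp_force: 59.2
```

drive_tool:
  steps:
    - [[0,0,0,0,0,0.0005,0.015],[0,0,0,0,0,0.001,0.015],[0,0,0,0,0,0.001,0.015]]

```text
t: 20.7
eef_pos: [0.5131, 0.318, 0.0233]
tcp_rot: [-3.142, -0.0, 1.572]
ft_force: [-2.9, -1.5, 6.9]
width: 0.24
grasp_force: 59.9
```

drive_tool:
  steps:
    - [[0,0,0,0,0,0,0.03],[0,0,0,0,0,0,0.045],[0,0,0,0,0,-0.01,0.05],[0,0,0,0,0,-0.05,0.05],[0,0,0,0,0,-0.097,0.05]]

```text
t: 21.2
eef_pos: [0.511, 0.3167, 0.118]
tcp_rot: [-3.137, 0.003, 1.572]
ft_force: [1.0, -0.1, 0.0]
width: 0.584
grasp_force: 0.0
```

drive_tool:
  steps:
    - [[0,0,0,-0.045,-0.01,0,0.085],[0,0,0,-0.09,-0.025,0,0.085],[0,0,0,-0.135,-0.04,0,0.085],[0,0,0,-0.18,-0.055,0,0.085],[0,0,0,-0.22,-0.07,0,0.085]]

```text
t: 21.7
eef_pos: [0.4424, 0.0961, 0.1198]
tcp_rot: [3.141, 0.0, 1.572]
ft_force: [1.2, -1.0, 0.4]
width: 0.996
grasp_force: 0.0
```

drive_tool:
  steps:
    - [[0,0,0,-0.046,-0.017,0,0.085],[0,0,0,-0.046,-0.017,0,0.085],[0,0,0,-0.046,-0.017,0,0.085]]

```text
t: 22.0
eef_pos: [0.4263, 0.051, 0.1198]
tcp_rot: [3.14, -0.0, 1.569]
ft_force: [-0.0, 0.6, -0.2]
width: 0.997
grasp_force: 0.0
```

```bash
python3 - <<'E'
from cell import arm
from h import *
f=arm.grab_frame("wrist"); s=arm.sense(); print(s["eef_pos"],s["tcp_rot"],s["width"])
cv2.imwrite("pics/w8.png",f["img"])
for d in arm.look_for("gauze_roll","wrist"): print(d, p2w(f,[d["at"]],.05)*1000)
E
```

```text
[0.42683406 0.05184622 0.11992998] [ 3.14003596e+00 -5.90943136e-04  1.57038710e+00] 0.993911281427124
{'at': [275.0, 217.2], 'confidence': 0.71} [[425.61090569  54.46728294]]
```

View pics/w8.png

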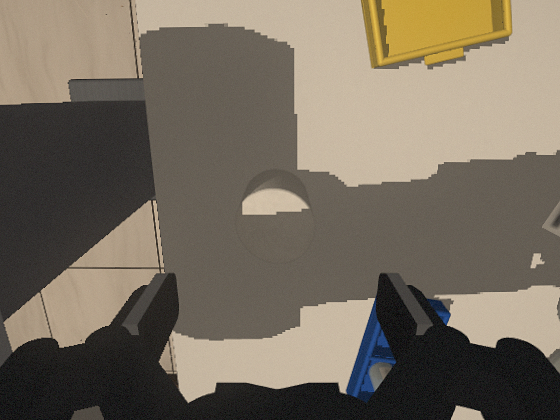

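The gauze top is centred near (277,222), between the open fingers.

drive_tool:
  steps:
    - [[0,0,0,-0.001,-0.001,0.04,0.085],[0,0,0,-0.001,-0.001,0.075,0.085],[0,0,0,-0.001,-0.001,0.098,0.085],[0,0,0,-0.001,-0.001,0.101,0.085],[0,0,0,-0.001,-0.001,0.101,0.085]]

```text
t: 22.6
eef_pos: [0.4252, 0.0518, 0.0179]
tcp_rot: [-3.14, -0.0, 1.574]
ft_force: [-0.4, 0.2, -0.2]
width: 0.999
grasp_force: 0.0
```

drive_tool:
  steps:
    - [[0,0,0,0,0,0,0.04],[0,0,0,0,0,0,0.04],[0,0,0,0,0,0,0.04],[0,0,0,0,0,0,0.04],[0,0,0,0,0,0,0.04]]

```text
t: 23.1
eef_pos: [0.4272, 0.0511, 0.0201]
tcp_rot: [3.138, -0.001, 1.571]
ft_force: [0.2, 1.1, 6.0]
width: 0.599
grasp_force: 62.3
```

drive_tool:
  steps:
    - [[0,0,0,0,0,-0.03,0.04],[0,0,0,0,0,-0.07,0.04],[0,0,0,0.037,0.022,-0.08,0.04],[0,0,0,0.075,0.045,-0.08,0.04],[0,0,0,0.11,0.07,-0.08,0.04]]

```text
t: 23.6
eef_pos: [0.4967, 0.1623, 0.1003]
tcp_rot: [3.138, -0.001, 1.571]
ft_force: [0.0, -0.6, 0.5]
width: 0.6
grasp_force: 62.6
```

drive_tool:
  steps:
    - [[0,0,0,0.04,0.0265,0,0.04],[0,0,0,0.04,0.0265,0.02,0.04],[0,0,0,0.04,0.0265,0.05,0.04],[0,0,0,0.04,0.0265,0.066,0.04],[0,0,0,0.04,0.0265,0.066,0.04]]

```text
t: 24.1
eef_pos: [0.519, 0.2001, 0.0297]
tcp_rot: [-3.136, 0.002, 1.572]
ft_force: [-0.7, -0.3, -0.1]
width: 0.599
grasp_force: 62.6
```

drive_tool:
  steps:
    - [[0,0,0,0,0,0.001,0.04],[0,0,0,0,0,0.002,0.04],[0,0,0,0,0,0.002,0.04]]

```text
t: 24.4
eef_pos: [0.5227, 0.2011, 0.0317]
tcp_rot: [3.139, -0.001, 1.572]
ft_force: [-0.6, 0.6, -1.3]
width: 0.596
grasp_force: 62.6
```

drive_tool:
  steps:
    - [[0,0,0,0,0,0.002,0.04],[0,0,0,0,0,0.004,0.04],[0,0,0,0,0,0.0055,0.04],[0,0,0,0,0,0.0055,0.04]]

```text
t: 24.8
eef_pos: [0.5213, 0.2008, 0.0245]
tcp_rot: [-3.141, 0.0, 1.572]
ft_force: [0.2, 0.3, -0.5]
width: 0.597
grasp_force: 62.6
```

drive_tool:
  steps:
    - [[0,0,0,0,0,0.0005,0.04],[0,0,0,0,0,0.001,0.04],[0,0,0,0,0,0.001,0.04]]

```text
t: 25.1
eef_pos: [0.5215, 0.2009, 0.0242]
tcp_rot: [-3.141, 0.0, 1.572]
ft_force: [-2.4, -0.8, 4.8]
width: 0.599
grasp_force: 62.8
```

Contact. I'll release, rise, and check everything with the top camera.

drive_tool:
  steps:
    - [[0,0,0,0,0,0,0.065],[0,0,0,0,0,0,0.075],[0,0,0,0,0,0,0.078],[0,0,0,0,0,-0.03,0.078],[0,0,0,0,0,-0.08,0.078]]

```text
t: 25.6
eef_pos: [0.5178, 0.1996, 0.1002]
tcp_rot: [-3.133, 0.003, 1.572]
ft_force: [0.5, -0.1, -0.3]
width: 0.915
grasp_force: 0.0
```

drive_tool:
  steps:
    - [[0,0,0,-0.045,-0.02,-0.05,0.078],[0,0,0,-0.09,-0.04,-0.1,0.078],[0,0,0,-0.135,-0.06,-0.12,0.078],[0,0,0,-0.18,-0.08,-0.12,0.078],[0,0,0,-0.18,-0.08,-0.12,0.078]]

```text
t: 26.1
eef_pos: [0.4413, 0.0191, 0.2255]
tcp_rot: [3.139, 0.001, 1.572]
ft_force: [0.2, -0.8, 0.1]
width: 0.912
grasp_force: 0.0
```

```bash
python3 - <<'E'
from cell import arm
from h import *
f=arm.grab_frame("top"); print(arm.sense()["eef_pos"])
g=arm.grab_frame("side")["img"][120:360,190:390]
a=cv2.resize(f["img"][125:275,90:470],(790,312),interpolation=cv2.INTER_CUBIC)
b=cv2.resize(g,(240,288)); o=np.zeros((600,790,3),np.uint8); o[:312]=a; o[312:,:240]=b
w=cv2.resize(arm.grab_frame("wrist")["img"],(384,288)); o[312:,260:644]=w
cv2.imwrite("pics/fin.png",cv2.convertScaleAbs(o,alpha=1.3))
E
```

```text
[0.44000532 0.01556452 0.22632362]
```

View pics/fin.png

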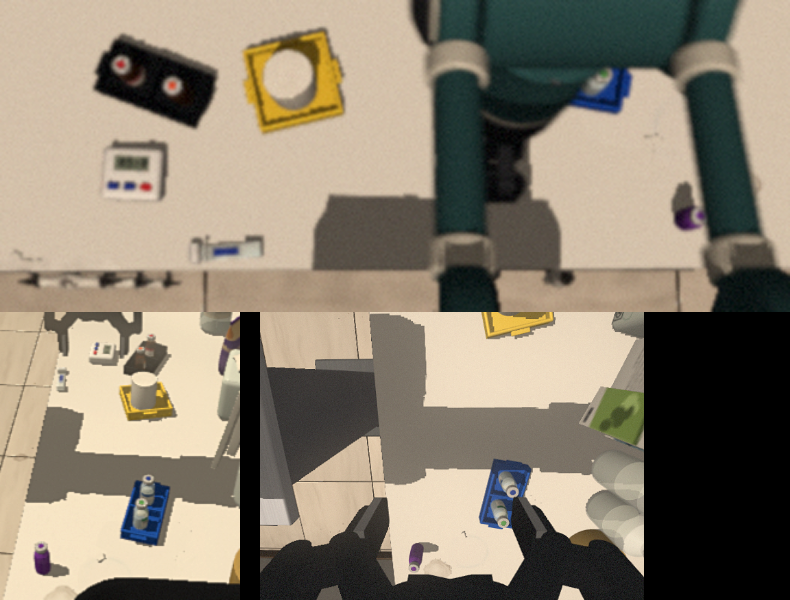

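The composite shows both brown vials upright in the black tray (top view at (122,65) and (172,87)) and the gauze upright in the yellow tray. Both clear vials stand in the blue tray in the side and wrist views. The timer, clip and purple vial have not moved.

```bash
python3 -c "
from cell import arm
print(arm.hand_in())"
```

```text
the job is handed in; nothing more can be done
None
```

I placed all four vials and the gauze roll upright in their trays and handed the job in at about 26 s; the final pictures show the timer and clip where they were, and the judge's verdict was not shown.

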